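# Sweep the knob blanks up to the stop rail

## Task

Take the wooden straightedge by its upright grip and, in one push, sweep the three round drawer-knob blanks together across the bench until they stand in a row up against the stop rail. Touch the blanks with the straightedge only, not with the fingers, and leave the square offcut where it lies. Then let go of the straightedge, leaving it on the bench.

Things in the scene. Friction and masses are not known exactly. Their poses are not given: they have to be found in the camera images.
- straightedge: loose wooden straightedge, 220 g: a bar 240 mm long (its x), 30 mm thick (y), 28 mm high, standing on the bench; in the middle of its top an upright grip 70 mm long (x), 20 mm thick (y), from 28 to 84 mm above the bench. Origin at the centre of its underside, z up. Either long face can push. Starts across the blanks from the rail, 70 mm or more of free bench between it and the blanks
- rail: stop rail: a plain wooden batten screwed to the bench (fixed, three screw heads on top, no grip), 360 mm long (its x), 25 mm thick (y), 24 mm high, running roughly away from the robot, left or right of the blanks. Origin at the centre of its underside. The blanks belong against the long face that looks at them
- blank0: one of the three identical round blanks: a flat brown hardwood disc, 40 mm diameter, 22 mm high, 30 g, lying flat on the bench; origin at the centre of its underside, z up. It slides freely
- blank1: one of the three identical round blanks: a flat brown hardwood disc, 40 mm diameter, 22 mm high, 30 g, lying flat on the bench; origin at the centre of its underside, z up. It slides freely
- blank2: one of the three identical round blanks: a flat brown hardwood disc, 40 mm diameter, 22 mm high, 30 g, lying flat on the bench; origin at the centre of its underside, z up. It slides freely
- offcut: square offcut of the same brown wood, 40 by 40 mm, 22 mm high, not one of the blanks; it lies beside the way of the sweep, nearer to or farther from the robot than all the blanks. Origin at the centre of its underside
Not all that is in view belongs to the job. What is shaped like the straightedge but yellow is not meant.

How it is judged:
By the outcome, as a careful person would: the job done as asked, in the order asked, and still so for the second after the job is handed in, with the robot touching nothing.
It also fails if it takes over 43 s, if anything falls off the work surface, if the arm or the gripper's body presses on something with over 40 N, if the wrist force passes 120 N, or if a joint passes its speed limit or range.

## Robot

A 7-joint arm with a two-finger parallel gripper is mounted at the origin on the work surface. World frame = base frame: x ahead of the robot, y to its left, z up, the work surface at z = 0. Lengths are in m, angles in rad, forces in N, time in s.
With the tool pointing down it reaches from about 0.425 to 1.025 m from the base axis. Payload 9.4 kg.
Tool frame: the origin (TCP) lies on the mounting face of the last link; the fingertips stand 186 mm ahead of it and the grasp point (between the pads) lies bot.pinch_z ahead of it (bot.pinch_z is the distance from the TCP to the grasp point, in m); z points along the fingers, y is the line along which they close (so a half turn about z gives the same grasp; the last joint's range is limited). The gripper opens to 93 mm and grips with 3 to 60 N. Pads are 15 mm wide; open, the fingers measure 128 mm over their backs; the gripper's body (75 mm by 188 mm) begins 65 mm behind the grasp point.
Start: joints at [1.178, 0.599, -0.003, 1.599, 0.002, 0.943, -0.08], TCP at [0.225, -0.689, 0.405] pointing down, gripper open.
Joint ranges: [-2.57, 2.57], [-0.35, 1.97], [-1.29, 1.29], [0.11, 2.56], [-1.05, 4.19], [0.11, 1.86], [-2.63, 2.63]. Speed limits (rad/s): [2.22, 2.22, 3.01, 3.01, 3.14, 3.14, 3.14].

## Interface

Orientations are given as [roll, pitch, yaw] about the fixed x, y, z axes, in that order (R = Rz(yaw) Ry(pitch) Rx(roll)).
In Python, from cell import status, cams, bot, spot_in, outline_of gives the robot as it stands.
- The arm moves only by the shell command python3 -m jog 'ROWS' [FORCE]. ROWS is JSON, one flat list of numbers, 7 for each row, row after row: the shift along the tool's x, y, z in units of 0.1 m (1.0 is 0.1 m), then the turn, a rotation vector about the tool's x, y, z in units of 120 degrees (1.0 is 120 degrees), then the opening, from 0 (shut) to 1 (fully open). A call has 1 to 12 rows; each row is the pose to reach, as a shift and turn from the pose commanded when the call began, along the tool's axes at that moment; what a row does not reach only later rows make up. A row lasts 1/10 s, in which the tool goes at most 50 mm and 8.59 degrees, less where a joint would pass 70% of its speed; a pose out of reach is approached as far as the arm can. A call with a number of a shift or a turn outside -1 to 1 is refused whole. A call with a gripper value outside its range is refused whole. The fingers move at their own pace and stop on an object; FORCE is the grip in N (left out, the last holds). Time passes only in rows, so rows that repeat a pose let the fingers close. It gives the time, the measured TCP pose, the force, the opening and the grip force at its end, in the units of the state.
- status.sense(): the state, without advancing time (a new reading comes with each control period).
- cams.camera(name): name is "side" or "top" or "wrist"; returns a dict with "img" (420x560x3 uint8, red, green, blue), "mtx" (3x3 intrinsics, pixels), "cam_to_world" (4x4, takes a point from camera to world coordinates). Camera axes: x right, y down, z forward; pixel columns grow to the right and rows downward; lengths in m; the calibration is good to about 2 mm. The wrist camera is an equidistant fisheye: a pixel r from the principal point sees the ray r / f radians off the axis. A picture is of the moment at which its call begins. There is no depth.
- bot.hand_in(): hands the job in; it is judged then, once.
Trained networks look in a picture, given as the dict that the camera call returned (one of the last four; its "shot" number tells which), for a name from the list of things; names that differ only in an ending like _2 or _b are one class to them, and where a whole thing is asked for, a point or a joint stands for the part that bears it (a point fixed in the world has none). Each returns a list of dicts, best first, with "score" (0 to 1); they miss things now and then, are a little off and sometimes report something else, mostly with a low value. They report only what shows in the picture. A call takes as long as a camera call. They do not tell look-alikes from the thing itself.
- spot_in(picture, name): "extent" ([left, top, right, bottom] in pixels, round what is visible of it).
- outline_of(picture, name): "region" (420x560 bool, what is visible of it) and "extent" ([left, top, right, bottom] in pixels, round what is visible of it).
The state is a dict: "time_s": time; "q": joint angles; "joint_velocities": joint speeds; "effort": joint torques, N m; "eef_pos": TCP position; "tcp_rot": TCP orientation; "ft_force": force on the tool from outside, world axes, zero at the start; "ft_torque": the same for the moment, N m; "opening": opening from 0.0 (shut) to 1.0 (fully open); "grasp_force": force on a finger pad.
Only numpy, scipy, OpenCV 4.12 (cv2) and the standard library are available. Lean on these libraries where they do the work, as an engineer would, in place of code of your own. Each camera call takes 0.05 s, during which the arm holds its last target. There are 200 camera calls.

## Working session

There is one attempt and no reset: what is moved stays moved. The work goes in short steps, Python scripts to look and compute and a shell command to move; the robot and the scene stay as the last step left them, time stands still between calls to the robot, and variables do not carry over. Pictures are saved under pics/ and viewed, at most 10 in all, crops included, and the job is handed in when it is done.

```bash
mkdir -p pics; cat > h.py <<'E'
import numpy as np, cv2
from cell import status, cams, bot, spot_in, outline_of
def ray2z(c,uv,z):
    uv=np.atleast_2d(uv).astype(float);K=c["mtx"];T=np.array(c["cam_to_world"])
    d=np.c_[(uv-[K[0][2],K[1][2]])/[K[0][0],K[1][1]],np.ones(len(uv))]@T[:3,:3].T
    o=T[:3,3];return o+d*((z-o[2])/d[:,2])[:,None]
def save(c,n): cv2.imwrite("pics/"+n,c["img"][:,:,::-1])
E
python3 - <<'E'
from h import *
s=status.sense();print({k:np.round(s[k],3) for k in("time_s","eef_pos","tcp_rot","opening")},bot.pinch_z)
for n in("top","side"):
    c=cams.camera(n);save(c,n+"0.png")
    print(n,np.round(c["mtx"],1).tolist(),np.round(c["cam_to_world"],3).tolist())
    for k,z in(("straightedge",.028),("rail",.024),("blank0",.022),("offcut",.022)):
        for o in outline_of(c,k):
            if o["score"]<.15: continue
            m=o["region"].astype(np.uint8);cs=max(cv2.findContours(m,0,2)[0],key=cv2.contourArea)
            w=ray2z(c,cs[:,0],z)[:,:2].astype(np.float32)*1000
            r=cv2.minAreaRect(w)
            print(k,round(o["score"],2),np.round(o["extent"]).tolist(),"rect mm",np.round(r[0]),np.round(r[1]),round(r[2],1))
E
```

```text
{'time_s': np.float64(0.0), 'eef_pos': array([ 0.225, -0.689,  0.404]), 'tcp_rot': array([-3.14 ,  0.   ,  0.316]), 'opening': np.float64(1.0)} 0.1673
top [[449.6, 0.0, 282.9], [0.0, 449.6, 214.2], [0.0, 0.0, 1.0]] [[-0.095, -0.973, 0.211, 0.269], [-0.996, 0.092, -0.021, -0.069], [0.001, -0.212, -0.977, 1.299], [0.0, 0.0, 0.0, 1.0]]
straightedge 0.86 [402.0, 246.0, 438.0, 335.0] rect mm [ 291. -461.] [241.  54.] 5.2
straightedge 0.56 [338.0, 169.0, 361.0, 251.0] rect mm [ 545. -289.] [244.  39.] 1.2
rail 0.56 [149.0, 156.0, 163.0, 277.0] rect mm [574. 272.] [ 32. 359.] 86.4
blank0 0.62 [239.0, 229.0, 253.0, 239.0] rect mm [503.  17.] [35. 35.] 84.6
blank0 0.5 [255.0, 182.0, 270.0, 199.0] rect mm [625. -41.] [38. 40.] 84.6
blank0 0.43 [234.0, 208.0, 245.0, 219.0] rect mm [562.  30.] [35. 39.] 85.6
offcut 0.56 [243.0, 142.0, 261.0, 161.0] rect mm [751. -19.] [48. 44.] 17.5
side [[426.7, 0.0, 285.3], [0.0, 426.7, 208.1], [0.0, 0.0, 1.0]] [[-0.956, -0.212, 0.201, 0.346], [-0.292, 0.682, -0.67, 0.589], [0.005, -0.7, -0.714, 0.775], [0.0, 0.0, 0.0, 1.0]]
straightedge 0.83 [261.0, 146.0, 352.0, 180.0] rect mm [ 549. -308.] [240. 130.] 2.8
straightedge 0.67 [366.0, 127.0, 449.0, 162.0] rect mm [ 295. -481.] [239. 147.] 4.0
straightedge 0.25 [282.0, 247.0, 300.0, 268.0] rect mm [503.  29.] [38. 50.] 17.2
rail 0.84 [131.0, 315.0, 309.0, 392.0] rect mm [576. 279.] [ 36. 363.] 86.6
blank0 0.51 [256.0, 246.0, 270.0, 266.0] rect mm [562.  40.] [36. 51.] 18.3
blank0 0.5 [280.0, 247.0, 297.0, 266.0] rect mm [505.  25.] [38. 51.] 15.8
offcut 0.69 [188.0, 214.0, 209.0, 230.0] rect mm [751. -11.] [43. 55.] 17.3
```

View pics/top0.png

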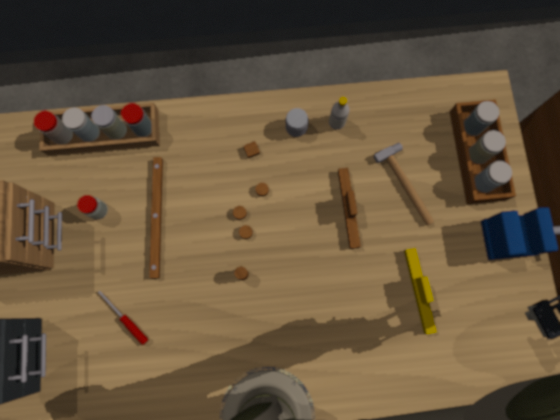

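View pics/side0.png

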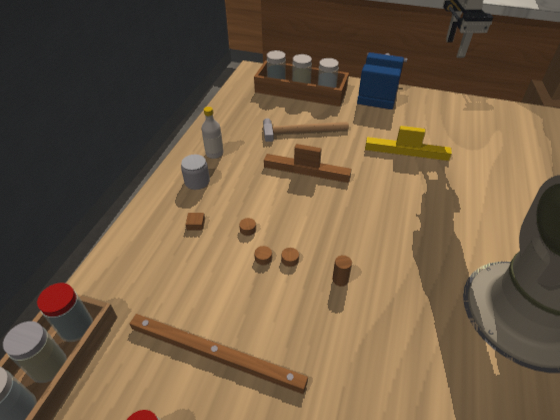

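The straightedge candidates in the top image are a brown bar with a grip at (348,208) and a yellow one at (420,290). I choose the brown one. The rail at (155,217) has no grip. The flat blanks are at (262,189), (240,213) and (246,232). The brown item at (241,273) is tall (side view (342,270)), so it is not a blank. The square offcut is at (251,150). Next I fit the poses by silhouette and check one crop.

```bash
cat >> h.py <<'E'
from scipy.optimize import minimize
def box(l,w,z0,z1): return np.array([[a*l/2,b*w/2,z] for a in(-1,1) for b in(-1,1) for z in(z0,z1)])
a=np.linspace(0,2*np.pi,24,endpoint=False)
def cyl(h,r=.02): return np.array([[r*np.cos(t),r*np.sin(t),z] for t in a for z in(0,h)])
M={"straightedge":[box(.24,.03,0,.028),box(.07,.02,.028,.084)],"rail":[box(.36,.025,0,.024)],"blank0":[cyl(.022)],"offcut":[box(.04,.04,0,.022)]}
S=4
def sil(c,parts,p):
    T=np.linalg.inv(c["cam_to_world"]);im=np.zeros((420*S,560*S),np.uint8);R=np.array([[np.cos(p[2]),-np.sin(p[2])],[np.sin(p[2]),np.cos(p[2])]])
    for q in parts:
        w=np.c_[q[:,:2]@R.T+p[:2],q[:,2]]@T[:3,:3].T+T[:3,3]
        uv=w@np.array(c["mtx"]).T;uv=uv[:,:2]/uv[:,2:]
        cv2.fillConvexPoly(im,cv2.convexHull(((uv+.5)*S).round().astype(np.int32)),1)
    return im
def fit(views,parts,p0):
    ms=[(c,cv2.resize(m.astype(np.uint8),None,fx=S,fy=S,interpolation=0)) for c,m in views]
    def f(p):
        t=0
        for c,m in ms:
            s=sil(c,parts,p);t-=(s&m).sum()/((s|m).sum())
        return t/len(ms)
    p0=np.array(p0,float)
    r=minimize(f,p0,method="Nelder-Mead",options=dict(initial_simplex=np.vstack([p0]+[p0+np.eye(3)[i]*[.012,.012,.06][i] for i in range(3)]),xatol=1e-4,fatol=1e-4))
    return r.x,-r.fun
def pick(c,name,p,z=.015):
    "outline nearest to world point p"
    T=np.linalg.inv(c["cam_to_world"]);w=T[:3,:3]@np.r_[p[:2],z]+T[:3,3];uv=np.array(c["mtx"])@w;uv=uv[:2]/uv[2]
    b=None
    for o in outline_of(c,name):
        e=np.array(o["extent"]);d=np.hypot(*((e[:2]+e[2:])/2-uv))
        if d<15 and (b is None or d<b[0]): b=(d,o["region"])
    return b and b[1]
E
python3 - <<'E'
from h import *
cs=[cams.camera(n) for n in("top","side")]
for n,k,p in(("SE","straightedge",(.545,-.289,.0)),("rail","rail",(.574,.272,-.06)),("b","blank0",(.503,.017,0)),("b","blank0",(.625,-.041,0)),("b","blank0",(.562,.03,0)),("off","offcut",(.751,-.019,.3))):
    for vs in (cs,cs[:1],cs[1:]):
        v=[(c,m) for c in vs for m in [pick(c,k,p)] if m is not None]
        if v:
            x,s=fit(v,M[k],p);print(n,[len(v)],np.round(x,4),round(s,2),end=" | ")
    print()
print("cyl",ray2z(cs[0],[[241,278]],0),ray2z(cs[1],[[342,279]],0))
im=cs[1]["img"][120:300,180:370];cv2.imwrite("pics/crop.png",cv2.resize(im,None,fx=3.3,fy=3.3,interpolation=3)[:,:,::-1])
E
```

```text
SE [2] [ 0.5488 -0.2886  0.0237] 0.93 | SE [1] [ 0.5481 -0.2884  0.0247] 0.94 | SE [1] [ 0.5498 -0.2905  0.0185] 0.94 | 
rail [2] [ 0.5762  0.2743 -0.062 ] 0.93 | rail [1] [ 0.5764  0.2744 -0.0632] 0.94 | rail [1] [ 0.5755  0.2745 -0.0597] 0.92 | 
b [2] [0.5067 0.0171 0.0051] 0.89 | b [1] [0.5051 0.0173 0.0048] 0.91 | b [1] [0.5074 0.0171 0.0275] 0.92 | 
b [2] [ 0.6289 -0.0398 -0.0068] 0.89 | b [1] [ 0.6286 -0.0397  0.0035] 0.91 | b [1] [ 0.6296 -0.0419  0.0262] 0.88 | 
b [2] [ 0.5662  0.0314 -0.0087] 0.9 | b [1] [0.5639 0.0313 0.0227] 0.91 | b [1] [ 0.567   0.0301 -0.002 ] 0.95 | 
off [2] [ 0.7576 -0.019   0.295 ] 0.88 | off [1] [ 0.7553 -0.0199  0.3113] 0.84 | off [1] [ 0.7587 -0.0198  0.2902] 0.94 | 
cyl [[0.37421631 0.04012876 0.        ]] [[0.38213567 0.03297483 0.        ]]
```

View pics/crop.png

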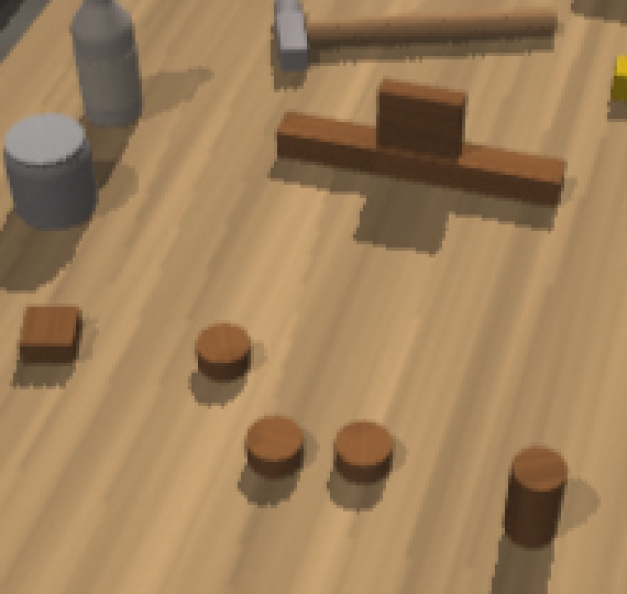

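The crop confirms the brown straightedge, with its grip at (420,120) in the crop. The blanks are flat, and the fourth round piece is a tall cylinder outside the lane. In rail coordinates the bar is already centred on the blanks, so a straight push works after a turn of about 5°.

```bash
python3 -m jog '[0.5,-0.3,0,0,0,0.07,1, 1,-0.65,0,0,0,0.139,1, 1,-0.65,0,0,0,0.139,1]'
python3 -m jog '[0.4,-0.5,0,0,0,0,1, 0.85,-1,0,0,0,0,1, 0.85,-1,0,0,0,0,1]'
python3 -m jog '[0.4,-0.5,0,0,0,0,1, 0.85,-1,0,0,0,0,1, 0.85,-1,0,0,0,0,1]'
python3 -m jog '[0.4,-0.5,0,0,0,0,1, 0.85,-1,0,0,0,0,1, 0.85,-1,0,0,0,0,1, 0.85,-1,0,0,0,0,1, 0.85,-1,0,0,0,0,1]'
```

```text
time_s: 2.1
eef_pos: [0.3038, -0.5926, 0.4046]
tcp_rot: [-3.139, -0.002, 0.025]
ft_force: [0.7, -0.6, -0.7]
opening: 0.997
grasp_force: 0.0
time_s: 2.4
eef_pos: [0.3849, -0.4914, 0.4049]
tcp_rot: [-3.141, -0.001, 0.029]
ft_force: [-1.0, 0.1, 0.5]
opening: 1.003
grasp_force: 0.0
time_s: 2.7
eef_pos: [0.4674, -0.3892, 0.4049]
tcp_rot: [-3.141, -0.001, 0.029]
ft_force: [0.4, 0.2, 0.5]
opening: 1.002
grasp_force: 0.0
time_s: 3.2
eef_pos: [0.5478, -0.2898, 0.4047]
tcp_rot: [3.141, 0.0, 0.027]
ft_force: [-0.7, -0.6, -0.3]
opening: 0.998
grasp_force: 0.0
```

```bash
python3 -m jog '[0,0,0.4,0,0,0,1, 0,0,0.7,0,0,0,1, 0,0,1,0,0,0,1]'
python3 -m jog '[0,0,0.2,0,0,0,1, 0,0,0.4,0,0,0,1, 0,0,0.6,0,0,0,1, 0,0,0.8,0,0,0,1, 0,0,0.8,0,0,0,1, 0,0,0.8,0,0,0,1]'
python3 -m jog '[0,0,0,0,0,0,0.5, 0,0,0,0,0,0,0.4, 0,0,0,0,0,0,0.3, 0,0,0,0,0,0,0.25, 0,0,0,0,0,0,0.2, 0,0,0,0,0,0,0.15, 0,0,0,0,0,0,0, 0,0,0,0,0,0,0, 0,0,0,0,0,0,0, 0,0,0,0,0,0,0]' 35
python3 - <<'E'
from h import *
cs=[cams.camera(n) for n in("top","side")];save(cs[1],"grasp.png")
for c in cs:
    m=pick(c,"straightedge",(.549,-.289))
    if m is not None: print(fit([(c,m)],M["straightedge"],(.549,-.289,.02)))
E
```

```text
time_s: 3.5
eef_pos: [0.5462, -0.2921, 0.3039]
tcp_rot: [3.14, 0.0, 0.023]
ft_force: [0.7, 0.0, -0.3]
opening: 1.006
grasp_force: 0.0
time_s: 4.1
eef_pos: [0.5468, -0.2915, 0.2249]
tcp_rot: [3.141, 0.001, 0.023]
ft_force: [0.4, 0.1, -0.4]
opening: 0.997
grasp_force: 0.0
time_s: 5.1
eef_pos: [0.5475, -0.29, 0.2246]
tcp_rot: [-3.141, 0.0, 0.025]
ft_force: [-0.7, -0.0, -1.7]
opening: 0.218
grasp_force: 35.0
(array([ 0.55071587, -0.29159634,  0.02487374]), np.float64(0.7453211937278705))
```

View pics/grasp.png

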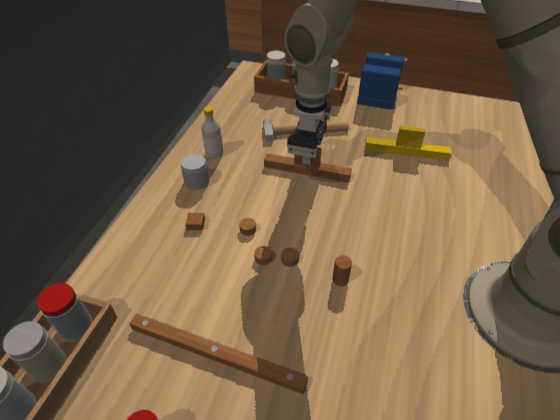

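The side view shows the fingers closed on the grip at (305,155), opening 20 mm and 35 N. Next I turn it parallel to the rail and start the push.

```bash
python3 -m jog '[0,0,0,0,0,0.02,0, 0,0,0,0,0,0.0412,0, 0,0,0,0,0,0.0412,0]'
python3 -m jog '[0,-0.1,0,0,0,0,0, 0,-0.25,0,0,0,0,0, 0,-0.4,0,0,0,0,0, 0,-0.55,0,0,0,0,0, 0,-0.7,0,0,0,0,0, 0,-0.85,0,0,0,0,0, 0,-1,0,0,0,0,0]'
python3 -m jog '[0,-0.15,0,0,0,0,0, 0,-0.3,0,0,0,0,0, 0,-0.45,0,0,0,0,0, 0,-0.57,0,0,0,0,0, 0,-0.66,0,0,0,0,0, 0,-0.74,0,0,0,0,0, 0,-0.8,0,0,0,0,0]'
python3 - <<'E'
from h import *
c=cams.camera("top");save(c,"push1.png")
s=status.sense();p=s["eef_pos"];print(p,s["tcp_rot"])
m=pick(c,"straightedge",p[:2])
if m is not None: print(fit([(c,m)],M["straightedge"],(p[0],p[1],-.06)))
E
```

```text
time_s: 5.6
eef_pos: [0.5476, -0.29, 0.2246]
tcp_rot: [3.141, 0.0, -0.064]
ft_force: [-0.1, 0.4, -3.0]
opening: 0.213
grasp_force: 35.0
time_s: 6.3
eef_pos: [0.5538, -0.1887, 0.2248]
tcp_rot: [-3.142, -0.0, -0.061]
ft_force: [0.1, 0.4, -1.8]
opening: 0.214
grasp_force: 35.0
time_s: 7.0
eef_pos: [0.5587, -0.1099, 0.2247]
tcp_rot: [3.142, -0.0, -0.062]
ft_force: [0.4, 0.6, -0.7]
opening: 0.214
grasp_force: 35.0
[ 0.5587785  -0.10899799  0.22464507] [-3.14101250e+00  1.16829995e-04 -6.06566500e-02]
```

View pics/push1.png

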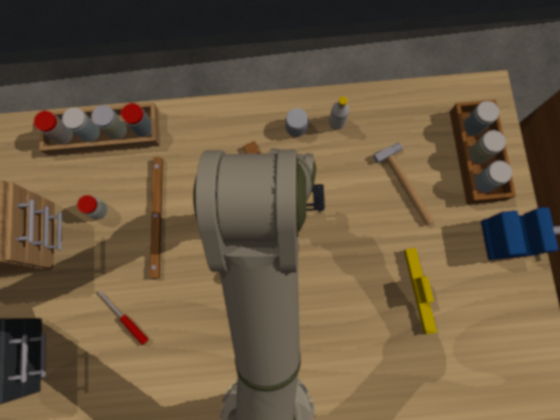

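The top view is blocked by the arm, so I continue at about 80 mm/s and check with the side camera.

```bash

python3 -m jog '[0,-0.08,0,0,0,0,0, 0,-0.16,0,0,0,0,0, 0,-0.24,0,0,0,0,0, 0,-0.32,0,0,0,0,0, 0,-0.4,0,0,0,0,0, 0,-0.48,0,0,0,0,0, 0,-0.56,0,0,0,0,0, 0,-0.64,0,0,0,0,0, 0,-0.72,0,0,0,0,0, 0,-0.8,0,0,0,0,0, 0,-0.88,0,0,0,0,0, 0,-0.96,0,0,0,0,0]'
python3 -m jog '[0,-0.08,0,0,0,0,0, 0,-0.16,0,0,0,0,0, 0,-0.24,0,0,0,0,0, 0,-0.32,0,0,0,0,0, 0,-0.4,0,0,0,0,0, 0,-0.48,0,0,0,0,0, 0,-0.56,0,0,0,0,0, 0,-0.64,0,0,0,0,0, 0,-0.72,0,0,0,0,0, 0,-0.8,0,0,0,0,0, 0,-0.88,0,0,0,0,0, 0,-0.96,0,0,0,0,0]'
python3 - <<'E'
from h import *
c=cams.camera("side");save(c,"push2.png")
s=status.sense();p=s["eef_pos"];print(p,s["tcp_rot"])
m=pick(c,"straightedge",p[:2],.03)
if m is not None: print(fit([(c,m)],M["straightedge"],(p[0],p[1],-.06)))
for o in spot_in(c,"blank0"): print(np.round(o["extent"]),round(o["score"],2))
E
```

```text
time_s: 8.3
eef_pos: [0.5646, -0.014, 0.2247]
tcp_rot: [3.142, 0.0, -0.062]
ft_force: [-0.2, -0.2, -1.8]
opening: 0.216
grasp_force: 35.0
time_s: 9.5
eef_pos: [0.5705, 0.0818, 0.2247]
tcp_rot: [3.142, 0.0, -0.062]
ft_force: [0.5, -0.5, -1.9]
opening: 0.211
grasp_force: 35.0
[0.57057522 0.08344085 0.22466005] [-3.14055597e+00 -6.40379378e-05 -6.00071336e-02]
(array([ 0.57182127,  0.07982376, -0.06137654]), np.float64(0.500884477421257))
[264. 280. 281. 302.] 0.88
[207. 271. 233. 284.] 0.82
[239. 275. 253. 296.] 0.78
```

View pics/push2.png

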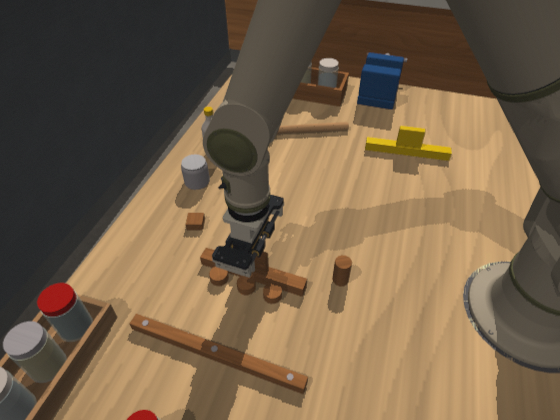

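All three blanks lie in a row on the bar's front face at (219,276), (246,285) and (272,293), and the cylinder and offcut are clear. About 124 mm remains.

```bash

python3 -m jog '[0,-0.08,0,0,0,0,0, 0,-0.16,0,0,0,0,0, 0,-0.24,0,0,0,0,0, 0,-0.32,0,0,0,0,0, 0,-0.4,0,0,0,0,0, 0,-0.48,0,0,0,0,0, 0,-0.56,0,0,0,0,0, 0,-0.64,0,0,0,0,0, 0,-0.72,0,0,0,0,0, 0,-0.8,0,0,0,0,0, 0,-0.88,0,0,0,0,0, 0,-0.96,0,0,0,0,0]'
python3 -m jog '[0,-0.05,0,0,0,0,0, 0,-0.09,0,0,0,0,0, 0,-0.12,0,0,0,0,0, 0,-0.15,0,0,0,0,0, 0,-0.18,0,0,0,0,0, 0,-0.2,0,0,0,0,0, 0,-0.22,0,0,0,0,0, 0,-0.23,0,0,0,0,0]'
```

```text
time_s: 10.85
eef_pos: [0.5764, 0.1777, 0.2247]
tcp_rot: [3.142, 0.0, -0.062]
ft_force: [0.9, -0.2, -1.6]
opening: 0.214
grasp_force: 35.0
time_s: 11.65
eef_pos: [0.5777, 0.2001, 0.2247]
tcp_rot: [-3.142, 0.0, -0.062]
ft_force: [-0.4, 0.1, -2.4]
opening: 0.215
grasp_force: 35.0
```

```bash

python3 -m jog '[0,-0.01,0,0,0,0,0, 0,-0.02,0,0,0,0,0, 0,-0.03,0,0,0,0,0, 0,-0.04,0,0,0,0,0, 0,-0.04,0,0,0,0,0]'
python3 -m jog '[0,-0.01,0,0,0,0,0, 0,-0.02,0,0,0,0,0, 0,-0.02,0,0,0,0,0]'
```

```text
time_s: 12.15
eef_pos: [0.578, 0.2042, 0.2247]
tcp_rot: [-3.141, -0.0, -0.061]
ft_force: [-0.2, -0.2, -2.4]
opening: 0.215
grasp_force: 35.0
time_s: 12.45
eef_pos: [0.5781, 0.2061, 0.2247]
tcp_rot: [-3.141, -0.0, -0.061]
ft_force: [0.8, 0.5, -1.2]
opening: 0.213
grasp_force: 35.0
```

```bash

python3 -m jog '[0,-0.01,0,0,0,0,0, 0,-0.01,0,0,0,0,0]' | grep -E 'pos|force'
python3 -m jog '[0,-0.01,0,0,0,0,0, 0,-0.01,0,0,0,0,0]'| grep -E 'pos|rot|force'
python3 - <<'E'
from h import *
c=cams.camera("side")
cv2.imwrite("pics/end1.png",cv2.resize(c["img"][260:400,120:320],None,fx=4,fy=4,interpolation=3)[:,:,::-1])
E
```

```text
eef_pos: [0.5782, 0.2071, 0.2247]
ft_force: [0.0, -0.1, -2.2]
grasp_force: 35.0
eef_pos: [0.5783, 0.2078, 0.2247]
tcp_rot: [3.141, 0.0, -0.062]
ft_force: [-1.0, -1.4, -2.0]
grasp_force: 35.0
```

View pics/end1.png

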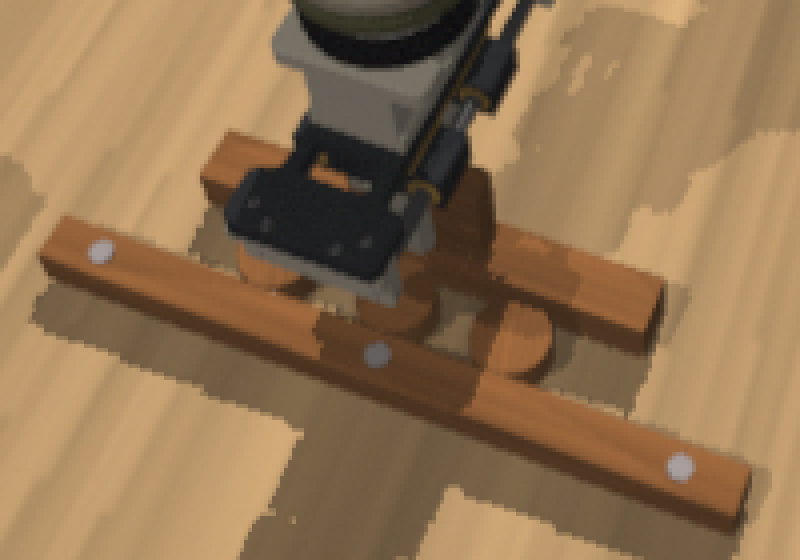

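The blanks are at the rail, and a first reaction of -1.4 N shows. I press on gently in 0.5–1 mm steps to seat all three.

```bash

python3 -m jog '[0,-0.005,0,0,0,0,0, 0,-0.01,0,0,0,0,0, 0,-0.01,0,0,0,0,0]' | grep -E 'pos|rot|force'
python3 -m jog '[0,-0.005,0,0,0,0,0, 0,-0.005,0,0,0,0,0]'| grep -E 'pos|rot|force'
```

```text
eef_pos: [0.5783, 0.208, 0.2247]
tcp_rot: [3.14, 0.0, -0.063]
ft_force: [-1.0, -4.8, -0.4]
grasp_force: 35.0
eef_pos: [0.5783, 0.2081, 0.2247]
tcp_rot: [3.14, 0.0, -0.063]
ft_force: [-1.0, -5.7, -0.4]
grasp_force: 35.0
```

```bash

python3 -m jog '[0,-0.01,0,0,0,0,0, 0,-0.02,0,0,0,0,0, 0,-0.02,0,0,0,0,0]' | grep -E 'pos|rot|force'
python3 -c "
from h import *
s=status.sense();print(s['ft_force'],s['ft_torque'])"
python3 -m jog '[0,0.02,0,0,0,0,0, 0,0.03,0,0,0,0,0, 0,0.03,0,0,0,0,0]'| grep -E 'pos|rot|force'
```

```text
eef_pos: [0.5784, 0.2086, 0.2247]
tcp_rot: [3.138, 0.001, -0.064]
ft_force: [-0.9, -10.8, 2.9]
grasp_force: 35.0
[ -0.94617456 -10.76820724   2.87824978] [-2.73227087  0.16330384  0.03555134]
eef_pos: [0.5783, 0.208, 0.2247]
tcp_rot: [3.141, 0.0, -0.062]
ft_force: [-0.9, -5.7, 0.0]
grasp_force: 35.0
```

```bash

python3 -m jog '[0,0.01,0,0,0,0,0, 0,0.01,0,0,0,0,0]'| grep -E 'pos|rot|force'
python3 -m jog '[0,0.01,0,0,0,0,0.25, 0,0.01,0,0,0,0,0.3, 0,0.01,0,0,0,0,0.4, 0,0.01,0,0,0,0,0.5, 0,0.01,0,0,0,0,0.6, 0,0.01,0,0,0,0,0.6, 0,0.01,0,0,0,0,0.6]'
python3 -m jog '[0,0,-0.1,0,0,0,0.6, 0,0,-0.25,0,0,0,0.6, 0,0,-0.5,0,0,0,0.6, 0,0,-0.8,0,0,0,0.6, 0,0,-1,0,0,0,0.6]'
python3 -m jog '[0,0.4,-0.3,0,0,0,0.6, 0,0.8,-0.6,0,0,0,0.6, 0,1,-0.7,0,0,0,0.6]' | grep pos
python3 -m jog '[0,0.4,0,0,0,0,0.6, 0,0.8,0,0,0,0,0.6, 0,1,0,0,0,0,0.6]' | grep pos
python3 -m jog '[0,0.4,0,0,0,0,0.6, 0,0.8,0,0,0,0,0.6, 0,1,0,0,0,0,0.6, 0,1,0,0,0,0,0.6]' | grep pos
python3 - <<'E'
from h import *
cs=[cams.camera(n) for n in("top","side")]
cv2.imwrite("pics/end2.png",cv2.resize(cs[1]["img"][200:400,120:370],None,fx=3.2,fy=3,interpolation=3)[:,:,::-1])
for k,p in(("straightedge",(.578,.207,-.06)),("rail",(.576,.274,-.06)),("offcut",(.757,-.019,.3))):
    for c in cs:
        m=pick(c,k,p)
        if m is not None: print(k,fit([(c,m)],M[k],p))
for c in cs:
  for o in outline_of(c,"blank0"):
    e=o["extent"]
    q=ray2z(c,[[(e[0]+e[2])/2,(e[1]+e[3])/2]],.011)[0];print(round(o["score"],2),np.round(q,3),"v",round(.0617*q[0]+.998*q[1],4))
E
```

```text
eef_pos: [0.5782, 0.2077, 0.2246]
tcp_rot: [-3.141, -0.0, -0.061]
ft_force: [0.3, -2.3, -1.9]
grasp_force: 35.0
time_s: 14.9
eef_pos: [0.5782, 0.2065, 0.2247]
tcp_rot: [-3.142, 0.0, -0.062]
ft_force: [0.2, 0.3, -0.7]
opening: 0.597
grasp_force: 0.0
time_s: 15.4
eef_pos: [0.5784, 0.2063, 0.3279]
tcp_rot: [-3.14, -0.002, -0.062]
ft_force: [0.5, 0.2, 0.7]
opening: 0.602
grasp_force: 0.0
eef_pos: [0.572, 0.103, 0.3989]
eef_pos: [0.5652, 0.0036, 0.3956]
eef_pos: [0.5591, -0.0961, 0.3953]
straightedge (array([ 0.58019558,  0.20648389, -0.05769283]), np.float64(0.8853961648765675))
straightedge (array([ 0.58007837,  0.20650377, -0.06352288]), np.float64(0.879808718671278))
rail (array([ 0.58565365,  0.2740189 , -0.06017703]), np.float64(0.726770886486988))
rail (array([ 0.57817411,  0.27385963, -0.06568513]), np.float64(0.9252966804601054))
offcut (array([ 0.75793403, -0.01432986,  0.29196181]), np.float64(0.34751562035108596))
offcut (array([ 0.75740041, -0.01889078,  0.3277537 ]), np.float64(0.9425582675720315))
0.7 [0.524 0.249 0.011] v 0.2813
0.6 [0.644 0.24  0.011] v 0.2793
0.72 [0.643 0.234 0.011] v 0.2732
0.69 [0.582 0.24  0.011] v 0.2752
0.64 [ 0.749 -0.023  0.011] v 0.0233
0.58 [0.523 0.241 0.011] v 0.2724
```

View pics/end2.png

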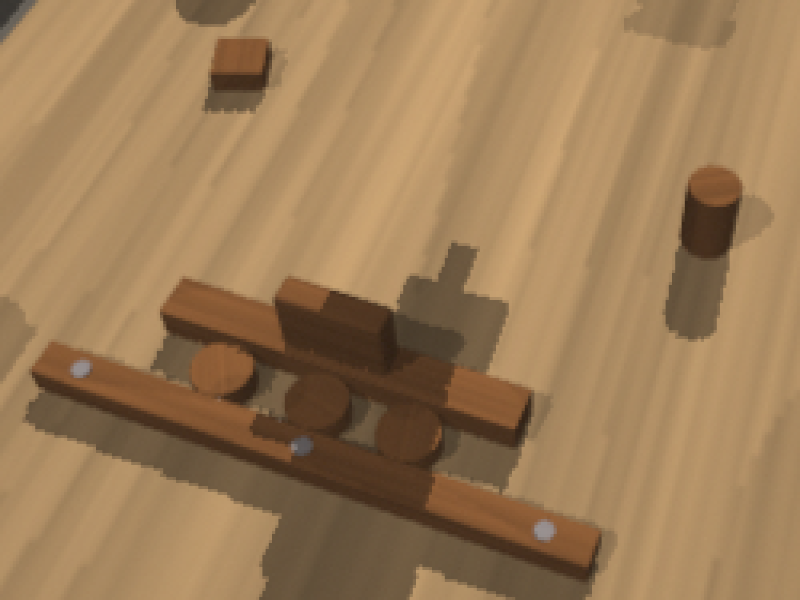

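The side view shows the three blanks in a row between the bar and rail, at crop (223,370), (318,402) and (408,433). The bar is 67–68 mm from the rail, against 67.5 mm in full contact. The offcut and cylinder have not moved, and the gripper is clear.

```bash
python3 -c "
from h import *
print(bot.hand_in())"
```

```text
the job is handed in; nothing more can be done
None
```

I swept the three blanks in one push into a row against the stop rail, released the straightedge on the bench, and handed the job in at about 16.5 s; the offcut did not move, and the hand-in returned no verdict.

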